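# Shut down the pastry warmer and hold its lid half open

### The job

Shut down the pastry warmer from its control box: press the three push buttons fully down one at a time, letting each come up again, first the biggest, then the middle-sized, then the smallest, with the warmer's lid still shut. Then lift the lid by its bar handle and keep holding it still, 50 degrees open (give or take 5), so that a colleague can take out the biscuits: the lid falls shut if let go, so finish while still holding the bar. Leave the mug, the toothpick glass and the bowl of biscuits inside the warmer where they are.

Things in the scene. Friction and masses are not known exactly. Their poses are not given: they have to be found in the camera images.
- warmer: pastry warmer, fixed: an open-topped steel case 200 (x) x 220 (y) x 100 high on feet, shut by a flat steel lid. Origin: centre of its underside, on the worktop; x points from its front (bar side, vent slots) to the hinge side, z up. Its place and yaw vary
- lid_angle (a joint): angle of the warmer's lid in rad: 0 shut (lying on the rim), 0.873 is 50 degrees open, stop at 1.7. Hinged along y on the far (+x) rim, the front edge swings up; it weighs about 0.4 kg and falls shut when let go (about 2.5 N at the bar hold it)
- lid: the warmer's flat steel lid, 208 (x) x 228 (y) x 8 mm with its bar handle on top near the front edge. Origin on the hinge line, at the underside of the lid; it turns with the lid, and its axes are the warmer's when shut (the lid reaches to -x)
- lid_hinge (a point): middle of the lid's hinge line: 100 mm in +x of the warmer's origin and 100 mm high; hinge line parallel to the warmer's y, axes as the warmer's (it does not turn with the lid)
- lid_bar (a point): the lid's handle: a dark wood round bar 12 mm thick, 130 long along y, on steel posts 8 mm thick at y = -56 and +56. Origin: middle of the bar's axis; when shut, 180 mm in front (-x) of the hinge line, 50 above it, 39 above the lid's top. Turns with the lid; axes as the warmer's when shut. Pinched across from above, the round bar can turn between the pads, so the tool need not tilt
- control_box: fixed grey control box 90 (x) x 190 (y) x 39 mm high with a steel face on top. Origin: centre of its underside, on the worktop. Three round grey push buttons in black housings stand on it in a row along its y, 56 mm apart (y = -56, 0, +56 mm); which size is where varies, as do the box's place and yaw
- big_top (a point): centre of the top of the biggest button (38 mm across); moves down with it
- middle_top (a point): centre of the top of the middle-sized button (28 mm across); moves down with it
- small_top (a point): centre of the top of the smallest button (18 mm across); moves down with it
- big (a joint): travel of the biggest button in m: 0 up, 0.006 fully down (5 N); springs back
- middle (a joint): travel of the middle-sized button in m: 0 up, 0.006 fully down (5 N); springs back
- small (a joint): travel of the smallest button in m: 0 up, 0.006 fully down (5 N); springs back
- biscuit_bowl: white bowl of biscuits, 118 across x 52 high, loose inside the warmer; origin at its underside. Not to be moved
- toothpicks: glass of toothpicks, 61 across x 72 high, loose, origin at its underside; not to be moved
- mug: dark blue mug, 81 across x 81 high, loose, origin at its underside; not to be moved

How it is judged:
By the outcome, as a careful person would: the job done as asked, in the order asked, and still so for the second after the job is handed in, while the arm keeps its last pose, push and grip.
It also fails if it takes over 54 s, if anything falls off the work surface, if the arm or the gripper's body presses on something with over 40 N, if the wrist force passes 120 N, or if a joint passes its speed limit or range.

### The arm

A 6-joint arm with a two-finger parallel gripper is mounted at the origin on a cart in front of the work surface, level with it; the furniture and walls round the work are solid. World frame = base frame: x ahead of the robot, y to its left, z up, the work surface at z = 0. Lengths are in m, angles in degrees, forces in N, time in s.
With the tool pointing down it reaches from about 0.375 to 0.9 m from the base axis. Payload 3.1 kg.
Tool frame: the origin (TCP) lies between the finger pads, 19 mm behind the fingertips; this is the grasp point; z points along the fingers, y is the line along which they close (so a half turn about z gives the same grasp; the last joint's range is limited). The gripper opens to 87 mm and grips with 3 to 60 N. Pads are 19 mm wide; open, the fingers measure 117 mm over their backs; the gripper's body (75 mm by 190 mm) begins 51 mm behind the grasp point.
Start: joints at [61.507, 30.224, 82.088, -0, 67.689, -10.227], TCP at [0.196, 0.593, 0.241] pointing down, gripper open.
Joint ranges: [-176.69, 176.69], [-43.24, 126.21], [12.49, 139.97], [-82, 262], [0, 151.66], [-163.58, 163.58]. Speed limits (degrees/s): [159.86, 159.86, 180, 180, 180, 180].

### API

Orientations are given as a 3x3 rotation matrix whose columns are the frame's x, y, z axes.
In Python, from rig import read_state, capture, camera_params, hand_in gives the robot as it stands.
- The arm moves only by the tool apply_moves, never from a script. Its argument "rows" is a list of rows, each an object of numbers: "x", "y", "z": the shift along the tool's x, y, z in mm; "rx", "ry", "rz": the turn, a rotation vector about the tool's x, y, z in units of 6 degrees (1.0 is 6 degrees); "claw": the closure in counts, from 0 (fully open) to 255 (shut). A call has 1 to 10 rows; each row is the pose to reach, as a shift and turn from the pose commanded when the call began, along the tool's axes at that moment; what a row does not reach only later rows make up. A row lasts 1/8 s, in which the tool goes at most 62.5 mm and 10.7 degrees, less where a joint would pass 70% of its speed; a pose out of reach is approached as far as the arm can. A call with a gripper value outside its range is refused whole. The fingers move at their own pace and stop on an object; the grip force is fixed at half the most. Time passes only in rows, so rows that repeat a pose let the fingers close. It gives the time, the measured TCP pose, the force, the opening and the grip force at its end, in the units of the state.
- read_state(): the state, without advancing time (a new reading comes with each control period).
- capture(name): name is "scene" or "top" or "wrist"; returns (picture, depth): 420x560x3 uint8, red, green, blue; 420x560 float32, m along the optical axis (not along the pixel's ray), 0 where there is no reading.
- camera_params(name): a dict with "fx", "fy", "cx", "cy" (pixels), "xyz" and "orientation" of the camera in the world. Camera axes: x right, y up, looking along -z (the intrinsics and any distortion apply to the point x, -y, -z); pixel columns grow to the right and rows downward; lengths in m; the calibration is good to about 2 mm. A picture is of the moment at which its call begins: read the wrist's pose just before it. camera_params takes no time and is no camera call; for the wrist camera it gives the pose at the moment of the call.
- hand_in(): hands the job in; it is judged then, once.
The state is a dict: "time_s": time; "joint_positions": joint angles; "qvel": joint speeds; "tau": joint torques, N m; "position": TCP position; "tcp_rot": TCP orientation; "force": force on the tool from outside, world axes, zero at the start; "moment": the same for the moment, N m; "opening": opening from 0.0 (shut) to 1.0 (fully open); "grasp_force": force on a finger pad.
Only numpy, scipy, OpenCV 4.12 (cv2) and the standard library are available. Lean on these libraries where they do the work, as an engineer would, in place of code of your own. Each camera call takes 0.05 s, during which the arm holds its last target. There are 200 camera calls.

## Working session

There is one attempt and no reset: what is moved stays moved. The work goes in short steps, Python scripts to look and compute and a tool call to move; the robot and the scene stay as the last step left them, time stands still between calls to the robot, and variables do not carry over. Pictures are saved under pics/ and viewed, at most 10 in all, crops included, and the job is handed in when it is done.

Besides the shell and the picture viewer there is one more tool, called after "Request:" as name(argument=value, ...) on one line, values as JSON. apply_moves: Moves the arm, as the interface text tells. Its arguments: {"type":"object","properties":{"rows":{"type":"array"}},"required":["rows"]}

```bash
mkdir -p pics
cat > h.py <<'E'
import numpy as np, cv2
from rig import *
def cloud(name):
    p=camera_params(name); im,d=capture(name)
    v,u=np.mgrid[0:420,0:560]
    P=np.stack([(u-p['cx'])/p['fx']*d,-(v-p['cy'])/p['fy']*d,-d],-1)
    W=P@np.array(p['orientation']).T+np.array(p['xyz']); W[d==0]=np.nan
    return im,d,W
E
python3 - <<'E'
from h import *
for n in('scene','top'):
    im,d,W=cloud(n); cv2.imwrite(f'pics/{n}0.png',im[:,:,::-1]); np.savez(f'{n}0.npz',im=im,W=W)
    p=camera_params(n);print(n,{k:np.round(v,3).tolist() if not isinstance(v,(str,dict)) else v for k,v in p.items()})
s=read_state();print(s['time_s'],s['position'],np.round(s['tcp_rot'],3))
E
```

```text
scene {'fx': 430.653, 'fy': 430.653, 'cx': 281.703, 'cy': 207.468, 'xyz': [-0.077, -0.733, 0.763], 'orientation': [[0.653, 0.449, -0.61], [-0.757, 0.402, -0.515], [0.014, 0.798, 0.602]]}
top {'fx': 406.762, 'fy': 406.762, 'cx': 273.944, 'cy': 206.469, 'xyz': [0.268, -0.189, 1.372], 'orientation': [[0.017, 0.973, -0.231], [-1.0, 0.015, -0.009], [-0.005, 0.231, 0.973]]}
0.1 [0.19554261 0.59295236 0.24037808] [[-0.95   0.313 -0.001]
 [ 0.313  0.95  -0.002]
 [ 0.    -0.002 -1.   ]]
```

View pics/scene0.png

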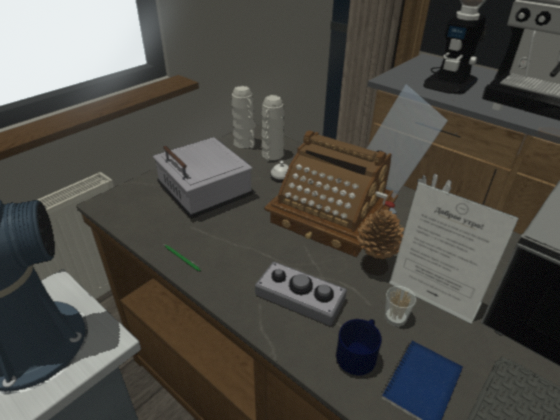

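View pics/top0.png

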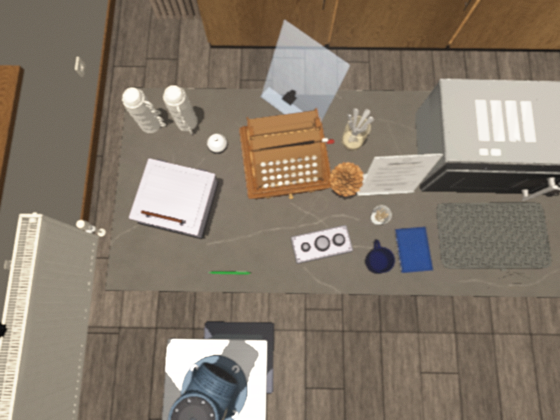

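The scene and top views show the warmer at left (top ≈(175,197)), with its bar at (163,217). The control box is at (322,243), with small (306,247), big (322,243) and middle (340,240) buttons. Next I'll measure these.

```bash
python3 - <<'E'
from h import *
for n in('top','scene'):
    z=np.load(n+'0.npz');W=z['W'];im=z['im']
    print(n)
    X,Y,Z=W[...,0],W[...,1],W[...,2]
    print('table',np.nanmedian(Z[260:280,200:280]) if n=='top' else '')
    pts={'top':[(306,247),(322,243),(340,240),(163,217),(145,213),(183,220)],'scene':[(279,274),(300,284),(323,292),(176,162)]}[n]
    for u,v in pts: print((u,v),np.round(W[v,u],3), np.round(np.nanmax(Z[v-3:v+4,u-3:u+4]),3))
    def rect(m,lab):
        k,l,st,c=cv2.connectedComponentsWithStats(m.astype(np.uint8))
        i=1+np.argmax(st[1:,4]); q=l==i
        r=cv2.minAreaRect(np.c_[X[q],Y[q]].astype(np.float32)*1000)
        print(lab,q.sum(),np.round(r[0],1),np.round(r[1],1),round(r[2],2),'z',np.median(Z[q]), np.round(cv2.boxPoints(r)).tolist())
    # warmer lid
    roi=np.zeros(Z.shape,bool)
    if n=='top': roi[150:245,120:225]=1
    else: roi[125:225,140:260]=1
    rect(roi&(Z>.095)&(Z<.122),'lid')
    q=roi&(Z>.135)&(Z<.17)&(X<.75); 
    if n=='scene': q[:, 215:]=0
    print('bar',q.sum(),np.round([np.mean(X[q]),np.mean(Y[q]),np.median(Z[q]),Z[q].max()],4)); print(np.round(cv2.fitLine(np.c_[X[q],Y[q]].astype(np.float32),cv2.DIST_HUBER,0,.01,.01).ravel(),3), cv2.minAreaRect(np.c_[X[q],Y[q]].astype(np.float32)*1000))
    roi[:]=0
    if n=='top': roi[220:270,285:360]=1
    else: roi[255:330,245:355]=1
    rect(roi&(Z>.028)&(Z<.046),'box')
    q=roi&(Z>.046)&(Z<.08)
    k,l,st,c=cv2.connectedComponentsWithStats(q.astype(np.uint8))
    for i in range(1,k):
        if st[i,4]>15:
            g=l==i; t=g&(Z>np.percentile(Z[g],60)-.004); print('btn',st[i,4],c[i].round(1),np.round([X[g].mean(),Y[g].mean(),np.median(Z[g]),Z[g].max()],4),np.round([np.ptp(X[g]),np.ptp(Y[g])],3))
E
python3 - <<'E'
import cv2
a=cv2.imread('pics/top0.png')
b=cv2.resize(a[225:265,285:365],None,fx=7,fy=7,interpolation=2)
c=cv2.imread('pics/scene0.png');c=cv2.resize(c[255:325,250:355],None,fx=5,fy=5,interpolation=2)
import numpy as np
o=np.zeros((600,570,3),np.uint8);o[:240,:480]=cv2.resize(b,(480,240));o[245:595,:525]=c
cv2.imwrite('pics/crop.png',o)
E
```

```text
top
table -1.2369645500220905e-05
(306, 247) [ 0.446 -0.284  0.059] 0.065
(322, 243) [ 0.459 -0.335  0.064] 0.067
(340, 240) [ 0.47  -0.394  0.061] 0.068
(163, 217) [0.518 0.161 0.154] 0.16
(145, 213) [0.53  0.217 0.155] 0.159
(183, 220) [0.518 0.108 0.113] 0.155
lid 4258 [601.8 151.6] [229.3 212.8] 77.19 z 0.10997373431993673 [[473.0, 63.0], [680.0, 16.0], [731.0, 240.0], [523.0, 287.0]]
bar 165 [0.5208 0.1689 0.1546 0.1603]
[0.219 0.976 0.521 0.169] ((521.2171630859375, 169.11868286132812), (129.00918579101562, 12.714655876159668), 77.17747497558594)
box 1125 [ 462.2 -335.2] [ 90.7 190.7] 13.32 z 0.03849437725246885 [[396.0, -253.0], [440.0, -438.0], [528.0, -418.0], [484.0, -232.0]]
btn 136 [338.  239.3] [ 0.4738 -0.3883  0.0539  0.0676] [0.043 0.04 ]
btn 208 [321.4 242.8] [ 0.4611 -0.3342  0.0551  0.0671] [0.053 0.05 ]
btn 82 [304.5 246.7] [ 0.4479 -0.2792  0.0518  0.0653] [0.029 0.033]
scene
table 
(279, 274) [ 0.444 -0.29   0.059] 0.063
(300, 284) [ 0.451 -0.345  0.06 ] 0.065
(323, 292) [ 0.465 -0.397  0.061] 0.063
(176, 162) [0.546 0.198 0.109] 0.157
lid 2991 [601.  148.6] [235.1 212.1] 77.1 z 0.11079027789320461 [[471.0, 58.0], [678.0, 10.0], [731.0, 240.0], [524.0, 287.0]]
bar 142 [0.518  0.1598 0.1547 0.159 ]
[0.213 0.977 0.517 0.16 ] ((519.9973754882812, 165.77932739257812), (132.90708923339844, 12.977287292480469), 78.1816177368164)
box 1951 [ 460.3 -338.1] [ 92.7 190. ] 13.25 z 0.03924735670788215 [[393.0, -256.0], [437.0, -441.0], [527.0, -420.0], [484.0, -235.0]]
btn 146 [278.  274.8] [ 0.4444 -0.2864  0.0521  0.0637] [0.034 0.034]
btn 365 [300.2 283.4] [ 0.4556 -0.3417  0.056   0.0655] [0.054 0.053]
btn 258 [323.3 292.5] [ 0.4689 -0.3954  0.0527  0.0636] [0.044 0.043]
btn 94 [348.9 325.5] [ 0.4227 -0.4907  0.0697  0.08  ] [0.032 0.014]
```

View pics/crop.png

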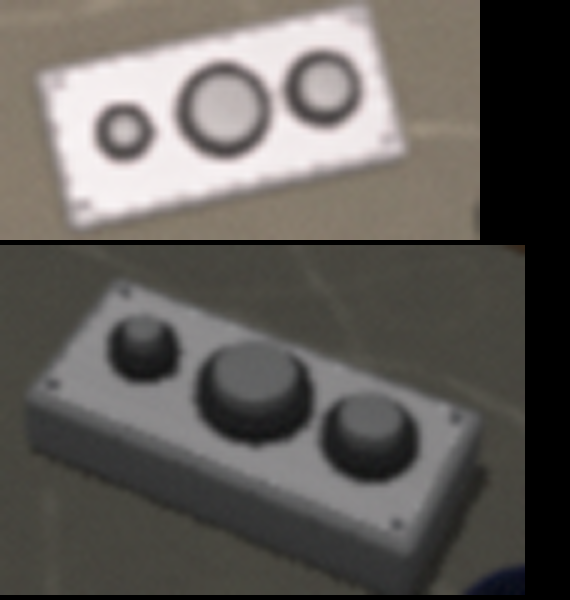

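The crop confirms the order: small at box +y, big in the centre, middle at −y. The sizes match too (lid 229x213, bar 129x12.7, box 91x191). Next: rotate so the closing axis lies across the bar, close the claw and move over.

Request:
apply_moves(rows=[{"x": -40, "y": -39, "rz": 1.76, "claw": 255}, {"x": -80, "y": -78, "rz": 3.5, "claw": 255}, {"x": -120, "y": -117, "rz": 5.3, "claw": 255}, {"x": -160, "y": -156, "rz": 7.0, "claw": 255}, {"x": -200, "y": -195, "rz": 8.8, "claw": 255}, {"x": -240, "y": -234, "rz": 10.6, "claw": 255}, {"x": -280, "y": -273, "rz": 12.3, "claw": 255}, {"x": -317, "y": -309, "rz": 14.08, "claw": 255}, {"x": -317, "y": -309, "rz": 14.08, "claw": 255}])

```text
validation failed for argument at $.ro...
```

Request:
apply_moves(rows=[{"x": -40, "y": -39, "z": 0, "rx": 0, "ry": 0, "rz": 1.76, "claw": 255}, {"x": -80, "y": -78, "z": 0, "rx": 0, "ry": 0, "rz": 3.5, "claw": 255}, {"x": -120, "y": -117, "z": 0, "rx": 0, "ry": 0, "rz": 5.3, "claw": 255}, {"x": -160, "y": -156, "z": 0, "rx": 0, "ry": 0, "rz": 7.0, "claw": 255}, {"x": -200, "y": -195, "z": 0, "rx": 0, "ry": 0, "rz": 8.8, "claw": 255}, {"x": -240, "y": -234, "z": 0, "rx": 0, "ry": 0, "rz": 10.6, "claw": 255}, {"x": -280, "y": -273, "z": 0, "rx": 0, "ry": 0, "rz": 12.3, "claw": 255}, {"x": -317, "y": -309, "z": 0, "rx": 0, "ry": 0, "rz": 14.08, "claw": 255}, {"x": -317, "y": -309, "z": 0, "rx": 0, "ry": 0, "rz": 14.08, "claw": 255}])

```text
time_s: 1.23
position: [0.4018, 0.1981, 0.2412]
tcp_rot: [[0.227, 0.974, 0.001], [0.974, -0.227, -0.0], [-0.0, 0.001, -1.0]]
force: [0.0, 1.1, -0.8]
opening: 0.063
grasp_force: 0.0
```

Request:
apply_moves(rows=[{"x": -52, "y": 18, "z": 0, "rx": 0, "ry": 0, "rz": 0, "claw": 255}, {"x": -104, "y": 37, "z": 0, "rx": 0, "ry": 0, "rz": 0, "claw": 255}, {"x": -156, "y": 55, "z": 0, "rx": 0, "ry": 0, "rz": 0, "claw": 255}, {"x": -208, "y": 74, "z": 0, "rx": 0, "ry": 0, "rz": 0, "claw": 255}, {"x": -260, "y": 92, "z": 0, "rx": 0, "ry": 0, "rz": 0, "claw": 255}, {"x": -312, "y": 110, "z": 20, "rx": 0, "ry": 0, "rz": 0, "claw": 255}, {"x": -364, "y": 128, "z": 40, "rx": 0, "ry": 0, "rz": 0, "claw": 255}, {"x": -416, "y": 147, "z": 60, "rx": 0, "ry": 0, "rz": 0, "claw": 255}, {"x": -468, "y": 165, "z": 80, "rx": 0, "ry": 0, "rz": 0, "claw": 255}, {"x": -507, "y": 179, "z": 100, "rx": 0, "ry": 0, "rz": 0, "claw": 255}])

```text
time_s: 2.48
position: [0.4636, -0.3344, 0.1402]
tcp_rot: [[0.219, 0.976, 0.0], [0.976, -0.219, 0.0], [0.0, 0.0, -1.0]]
force: [1.1, 0.3, 0.3]
opening: 0.009
grasp_force: 0.0
```

Request:
apply_moves(rows=[{"x": 0, "y": 0, "z": 0, "rx": 0, "ry": 0, "rz": 0, "claw": 255}, {"x": 0, "y": 0, "z": 20, "rx": 0, "ry": 0, "rz": 0, "claw": 255}, {"x": 0, "y": 0, "z": 30, "rx": 0, "ry": 0, "rz": 0, "claw": 255}, {"x": 0, "y": 0, "z": 30, "rx": 0, "ry": 0, "rz": 0, "claw": 255}])

```text
time_s: 2.98
position: [0.4626, -0.3314, 0.1108]
tcp_rot: [[0.219, 0.976, -0.002], [0.976, -0.219, 0.002], [0.001, -0.002, -1.0]]
force: [-0.1, -0.5, 0.5]
opening: 0.007
grasp_force: 0.0
```

Run:
```python
from h import *
s=read_state();print(s['time_s'],s['position'],s['opening'],s['force'])
p=camera_params('wrist');im,d,W=cloud('wrist');cv2.imwrite('pics/w1.png',im[:,:,::-1]);print(np.round(p['xyz'],3),np.round(p['orientation'],2).tolist())
im,d,W=cloud('top');cv2.imwrite('pics/t1.png',im[:,:,::-1])
np.savez('top1.npz',W=W)
```

```text
2.975 [ 0.46262249 -0.3314386   0.11080946] 0.006894405360545692 [-0.06834135 -0.51027619  0.5117022 ]
[ 0.478 -0.267  0.254] [[0.98, 0.21, 0.05], [-0.22, 0.95, 0.24], [-0.0, -0.24, 0.97]]
```

View pics/w1.png

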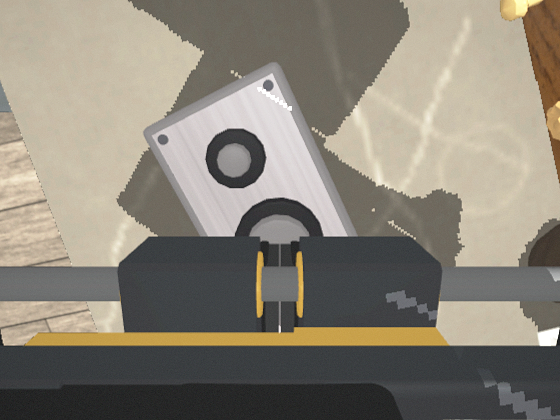

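The wrist view shows the small button at (235,158) and the big one half hidden under the fingers at (279,240). I'll measure heights and centres from this close view.

Run:
```python
from h import *
im,d,W=cloud('wrist')
X,Y,Z=W[...,0],W[...,1],W[...,2]
for n,(u0,u1,v0,v1) in {'small':(200,270,125,192),'big':(235,325,195,237)}.items():
    roi=np.zeros(Z.shape,bool);roi[v0:v1,u0:u1]=1
    zs=np.sort(Z[roi&(Z>.03)&(Z<.09)]);print(n,np.round(np.percentile(zs,[5,25,50,75,90,97]),4), np.histogram(zs,np.arange(.036,.075,.003)))
    for lo in(.045,.055,.060):
        q=roi&(Z>lo)&(Z<.075)
        if q.sum()>20:
            (cx,cy),r=cv2.minEnclosingCircle((np.c_[X[q],Y[q]]*1000).astype(np.float32));print(lo,q.sum(),round(cx,1),round(cy,1),round(r,1), np.round([X[q].mean(),Y[q].mean()],4))
```

```text
small [0.0381 0.0391 0.05   0.0512 0.0603 0.0611] (array([1093,  742,   18,   20, 1443,  491,   22,  277,  564,    0,    0,
          0]), array([0.036, 0.039, 0.042, 0.045, 0.048, 0.051, 0.054, 0.057, 0.06 ,
       0.063, 0.066, 0.069, 0.072]))
0.045 2817 449.2 -282.4 16.9 [ 0.45   -0.2818]
0.055 856 449.2 -282.4 8.9 [ 0.4497 -0.2821]
0.06 564 449.3 -282.2 8.3 [ 0.4495 -0.2823]
big [0.0383 0.0422 0.0506 0.0585 0.0606 0.0612] (array([ 532,  394,   67,   87, 1137,  432,   77,  324,  666,    0,    0,
          0]), array([0.036, 0.039, 0.042, 0.045, 0.048, 0.051, 0.054, 0.057, 0.06 ,
       0.063, 0.066, 0.069, 0.072]))
0.045 2723 464.2 -330.8 26.0 [ 0.4656 -0.322 ]
0.055 1043 463.7 -330.1 17.3 [ 0.4649 -0.3248]
0.06 666 463.4 -329.0 15.9 [ 0.4646 -0.3256]
```

Button tops are at z≈0.0605 and housings at 0.0505. The centres are small (0.449,−0.282), big (0.462,−0.337) and middle (0.475,−0.391). Pressing the big button first.

Request:
apply_moves(rows=[{"x": -5, "y": 1, "z": 15, "rx": 0, "ry": 0, "rz": 0, "claw": 255}, {"x": -5, "y": 1, "z": 28, "rx": 0, "ry": 0, "rz": 0, "claw": 255}, {"x": -5, "y": 1, "z": 33, "rx": 0, "ry": 0, "rz": 0, "claw": 255}, {"x": -5, "y": 1, "z": 36, "rx": 0, "ry": 0, "rz": 0, "claw": 255}, {"x": -5, "y": 1, "z": 38, "rx": 0, "ry": 0, "rz": 0, "claw": 255}, {"x": -5, "y": 1, "z": 38, "rx": 0, "ry": 0, "rz": 0, "claw": 255}])

```text
time_s: 3.88
position: [0.4621, -0.3382, 0.0741]
tcp_rot: [[0.22, 0.975, -0.001], [0.975, -0.22, 0.0], [0.0, -0.001, -1.0]]
force: [-2.6, -0.0, 6.5]
opening: 0.004
grasp_force: 3.6
```

Request:
apply_moves(rows=[{"x": 0, "y": 0, "z": 2, "rx": 0, "ry": 0, "rz": 0, "claw": 255}, {"x": 0, "y": 0, "z": 3, "rx": 0, "ry": 0, "rz": 0, "claw": 255}, {"x": 0, "y": 0, "z": 3, "rx": 0, "ry": 0, "rz": 0, "claw": 255}])

```text
time_s: 4.25
position: [0.4622, -0.3383, 0.0737]
tcp_rot: [[0.22, 0.976, -0.0], [0.976, -0.22, -0.001], [-0.001, -0.0, -1.0]]
force: [-6.5, 3.2, 24.8]
opening: 0.009
grasp_force: 12.1
```

Request:
apply_moves(rows=[{"x": 0, "y": 0, "z": -15, "rx": 0, "ry": 0, "rz": 0, "claw": 255}, {"x": 0, "y": 0, "z": -30, "rx": 0, "ry": 0, "rz": 0, "claw": 255}, {"x": -25, "y": 12, "z": -30, "rx": 0, "ry": 0, "rz": 0, "claw": 255}, {"x": -49, "y": 24, "z": -30, "rx": 0, "ry": 0, "rz": 0, "claw": 255}, {"x": -49, "y": 24, "z": -30, "rx": 0, "ry": 0, "rz": 0, "claw": 255}, {"x": -49, "y": 24, "z": -30, "rx": 0, "ry": 0, "rz": 0, "claw": 255}])

```text
time_s: 5.0
position: [0.4746, -0.3902, 0.0999]
tcp_rot: [[0.221, 0.975, -0.001], [0.975, -0.221, 0.002], [0.002, -0.002, -1.0]]
force: [0.2, -0.4, -0.1]
opening: 0.007
grasp_force: 0.0
```

Run:
```python
from h import *
s=read_state();print(s['position'],s['force'])
im,d,W=cloud('wrist');X,Y,Z=W[...,0],W[...,1],W[...,2]
q=(Z>.055)&(Z<.07)&(X>.40)&(X<.53)&(Y<-.2)&(Y>-.42)
k,l,st,c=cv2.connectedComponentsWithStats(q.astype(np.uint8))
for i in range(1,k):
    if st[i,4]>100:
        g=l==i;print(st[i],cv2.minEnclosingCircle((np.c_[X[g],Y[g]]*1000).astype(np.float32)),np.percentile(Z[g],80))
```

```text
[ 0.47462741 -0.39016657  0.09986823] [ 0.1646216  -0.39470727 -0.14987044]
[ 156   26   40   42 1236] ((449.3443603515625, -282.610107421875), 9.069520950317383) 0.0609668344314242
[ 193  116   75   75 4371] ((461.94927978515625, -336.9054870605469), 18.9691219329834) 0.06110431423902005
[258 222  43  22 664] ((476.90374755859375, -383.660400390625), 11.24692153930664) 0.060907394693041
```

Big button is back up at z≈0.061 and the centres are confirmed. Pressing the middle one.

Request:
apply_moves(rows=[{"x": -1, "y": 0, "z": 14, "rx": 0, "ry": 0, "rz": 0, "claw": 255}, {"x": -1, "y": 0, "z": 20, "rx": 0, "ry": 0, "rz": 0, "claw": 255}, {"x": -1, "y": 0, "z": 24, "rx": 0, "ry": 0, "rz": 0, "claw": 255}, {"x": -1, "y": 0, "z": 27, "rx": 0, "ry": 0, "rz": 0, "claw": 255}, {"x": -1, "y": 0, "z": 29, "rx": 0, "ry": 0, "rz": 0, "claw": 255}, {"x": -1, "y": 0, "z": 30, "rx": 0, "ry": 0, "rz": 0, "claw": 255}, {"x": -1, "y": 0, "z": 30, "rx": 0, "ry": 0, "rz": 0, "claw": 255}])

```text
time_s: 5.92
position: [0.4744, -0.3913, 0.0738]
tcp_rot: [[0.22, 0.975, -0.001], [0.975, -0.22, 0.002], [0.001, -0.002, -1.0]]
force: [-4.9, 6.3, 23.5]
opening: 0.003
grasp_force: 11.7
```

Request:
apply_moves(rows=[{"x": 0, "y": 0, "z": -15, "rx": 0, "ry": 0, "rz": 0, "claw": 255}, {"x": 0, "y": 0, "z": -32, "rx": 0, "ry": 0, "rz": 0, "claw": 255}, {"x": 0, "y": 0, "z": -35, "rx": 0, "ry": 0, "rz": 0, "claw": 255}, {"x": 34, "y": -16, "z": -35, "rx": 0, "ry": 0, "rz": 0, "claw": 255}, {"x": 68, "y": -33, "z": -35, "rx": 0, "ry": 0, "rz": 0, "claw": 255}, {"x": 101, "y": -48, "z": -35, "rx": 0, "ry": 0, "rz": 0, "claw": 255}, {"x": 101, "y": -48, "z": -30, "rx": 0, "ry": 0, "rz": 0, "claw": 255}, {"x": 101, "y": -48, "z": -30, "rx": 0, "ry": 0, "rz": 0, "claw": 255}])

```text
time_s: 6.92
position: [0.4511, -0.2842, 0.0999]
tcp_rot: [[0.22, 0.975, 0.001], [0.975, -0.22, -0.001], [-0.001, 0.001, -1.0]]
force: [0.7, -0.2, 0.5]
opening: 0.005
grasp_force: 0.0
```

Request:
apply_moves(rows=[{"x": 1, "y": -2, "z": 14, "rx": 0, "ry": 0, "rz": 0, "claw": 255}, {"x": 1, "y": -2, "z": 20, "rx": 0, "ry": 0, "rz": 0, "claw": 255}, {"x": 1, "y": -2, "z": 24, "rx": 0, "ry": 0, "rz": 0, "claw": 255}, {"x": 1, "y": -2, "z": 27, "rx": 0, "ry": 0, "rz": 0, "claw": 255}, {"x": 1, "y": -2, "z": 29, "rx": 0, "ry": 0, "rz": 0, "claw": 255}, {"x": 1, "y": -2, "z": 30, "rx": 0, "ry": 0, "rz": 0, "claw": 255}, {"x": 1, "y": -2, "z": 30, "rx": 0, "ry": 0, "rz": 0, "claw": 255}])

```text
time_s: 7.8
position: [0.4484, -0.2823, 0.0736]
tcp_rot: [[0.22, 0.976, 0.0], [0.976, -0.22, -0.002], [-0.001, 0.001, -1.0]]
force: [-6.0, 2.0, 27.0]
opening: 0.002
grasp_force: 13.9
```

Request:
apply_moves(rows=[{"x": 0, "y": 0, "z": -40, "rx": 0, "ry": 0, "rz": 0, "claw": 255}, {"x": 0, "y": 0, "z": -90, "rx": 0, "ry": 0, "rz": 0, "claw": 255}, {"x": 50, "y": -3, "z": -120, "rx": 0, "ry": 0, "rz": 0, "claw": 0}, {"x": 105, "y": -6, "z": -145, "rx": 0, "ry": 0, "rz": 0, "claw": 0}, {"x": 165, "y": -10, "z": -160, "rx": 0, "ry": 0, "rz": 0, "claw": 0}, {"x": 225, "y": -14, "z": -170, "rx": 0, "ry": 0, "rz": 0, "claw": 0}, {"x": 285, "y": -18, "z": -170, "rx": 0, "ry": 0, "rz": 0, "claw": 0}, {"x": 345, "y": -22, "z": -170, "rx": 0, "ry": 0, "rz": 0, "claw": 0}, {"x": 400, "y": -25, "z": -170, "rx": 0, "ry": 0, "rz": 0, "claw": 0}, {"x": 455, "y": -28, "z": -170, "rx": 0, "ry": 0, "rz": 0, "claw": 0}])

```text
time_s: 9.05
position: [0.522, 0.1701, 0.2402]
tcp_rot: [[0.22, 0.975, 0.001], [0.975, -0.22, 0.0], [0.0, 0.001, -1.0]]
force: [1.4, 0.4, 0.4]
opening: 0.834
grasp_force: 0.0
```

Request:
apply_moves(rows=[{"x": 0, "y": 0, "z": 0, "rx": 0, "ry": 0, "rz": 0, "claw": 0}, {"x": 0, "y": 0, "z": 0, "rx": 0, "ry": 0, "rz": 0, "claw": 0}])

```text
time_s: 9.3
position: [0.5214, 0.168, 0.2399]
tcp_rot: [[0.22, 0.976, -0.001], [0.976, -0.22, -0.0], [-0.001, -0.001, -1.0]]
force: [-0.6, -0.0, -0.4]
opening: 0.983
grasp_force: 0.0
```

Run:
```python
from h import *
s=read_state();print(s['time_s'],s['position'],s['opening'])
im,d,W=cloud('wrist');X,Y,Z=W[...,0],W[...,1],W[...,2];cv2.imwrite('pics/w2.png',im[:,:,::-1])
q=(Z>.141)&(Z<.165)&(X>.47)&(X<.57)&(Y>.08)&(Y<.26)
g=np.c_[X[q],Y[q]]*1000
print(q.sum(),cv2.minAreaRect(g.astype(np.float32)),np.percentile(Z[q],[10,50,95]))
z=np.load('top1.npz')['W'];print(np.nanmedian(z[160:230,140:200,2]))
```

```text
9.3 [0.52144222 0.16797349 0.23990021] 0.9831080379994034
2829 ((522.3779907226562, 168.0177001953125), (129.52243041992188, 12.030946731567383), 77.23056030273438) [0.15204122 0.15457312 0.156157  ]
0.11072166797590999
```

View pics/w2.png

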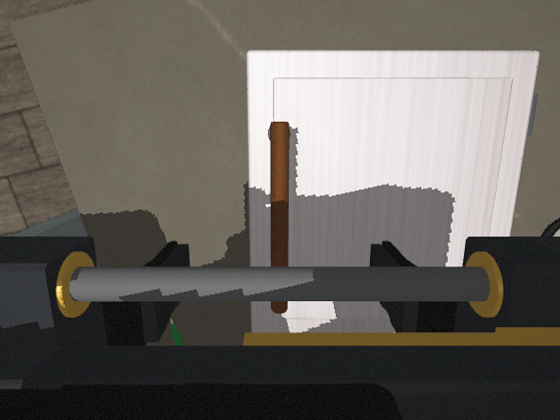

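The bar (column 280, rows 122–312) lies centred between the open fingers, with its axis at z≈0.150. Descend 90 mm and close.

Request:
apply_moves(rows=[{"x": 0, "y": 1, "z": 40, "rx": 0, "ry": 0, "rz": 0, "claw": 0}, {"x": 0, "y": 1, "z": 75, "rx": 0, "ry": 0, "rz": 0, "claw": 0}, {"x": 0, "y": 1, "z": 89, "rx": 0, "ry": 0, "rz": 0, "claw": 60}, {"x": 0, "y": 1, "z": 90, "rx": 0, "ry": 0, "rz": 0, "claw": 150}, {"x": 0, "y": 1, "z": 90, "rx": 0, "ry": 0, "rz": 0, "claw": 255}, {"x": 0, "y": 1, "z": 90, "rx": 0, "ry": 0, "rz": 0, "claw": 255}, {"x": 0, "y": 1, "z": 90, "rx": 0, "ry": 0, "rz": 0, "claw": 255}, {"x": 0, "y": 1, "z": 90, "rx": 0, "ry": 0, "rz": 0, "claw": 255}])

```text
time_s: 10.35
position: [0.523, 0.168, 0.1507]
tcp_rot: [[0.22, 0.975, 0.001], [0.975, -0.22, 0.0], [0.0, 0.001, -1.0]]
force: [0.7, 1.4, -0.2]
opening: 0.403
grasp_force: 0.0
```

Request:
apply_moves(rows=[{"x": 0, "y": 0, "z": 0, "rx": 0, "ry": 0, "rz": 0, "claw": 255}, {"x": 0, "y": 0, "z": 0, "rx": 0, "ry": 0, "rz": 0, "claw": 255}, {"x": 0, "y": 0, "z": 0, "rx": 0, "ry": 0, "rz": 0, "claw": 255}, {"x": 0, "y": 0, "z": 0, "rx": 0, "ry": 0, "rz": 0, "claw": 255}])

```text
time_s: 10.85
position: [0.5213, 0.1681, 0.1501]
tcp_rot: [[0.221, 0.975, -0.003], [0.975, -0.221, 0.0], [-0.0, -0.003, -1.0]]
force: [-4.6, 2.4, 3.0]
opening: 0.127
grasp_force: 30.0
```

Request:
apply_moves(rows=[{"x": 0, "y": 2.4, "z": -7.8, "rx": 0, "ry": 0, "rz": 0, "claw": 255}, {"x": 0, "y": 5.1, "z": -15.5, "rx": 0, "ry": 0, "rz": 0, "claw": 255}, {"x": 0, "y": 8.1, "z": -23.1, "rx": 0, "ry": 0, "rz": 0, "claw": 255}, {"x": 0, "y": 11.4, "z": -30.5, "rx": 0, "ry": 0, "rz": 0, "claw": 255}, {"x": 0, "y": 15.1, "z": -37.8, "rx": 0, "ry": 0, "rz": 0, "claw": 255}, {"x": 0, "y": 19.1, "z": -44.9, "rx": 0, "ry": 0, "rz": 0, "claw": 255}, {"x": 0, "y": 19.1, "z": -44.9, "rx": 0, "ry": 0, "rz": 0, "claw": 255}])

```text
time_s: 11.72
position: [0.5394, 0.164, 0.1953]
tcp_rot: [[0.221, 0.975, -0.005], [0.975, -0.221, 0.001], [-0.0, -0.005, -1.0]]
force: [-7.0, 3.0, -0.3]
opening: 0.125
grasp_force: 30.0
```

Request:
apply_moves(rows=[{"x": 0, "y": 4.3, "z": -6.9, "rx": 0, "ry": 0, "rz": 0, "claw": 255}, {"x": 0, "y": 8.9, "z": -13.6, "rx": 0, "ry": 0, "rz": 0, "claw": 255}, {"x": 0, "y": 13.8, "z": -20.1, "rx": 0, "ry": 0, "rz": 0, "claw": 255}, {"x": 0, "y": 18.9, "z": -26.5, "rx": 0, "ry": 0, "rz": 0, "claw": 255}, {"x": 0, "y": 24.3, "z": -32.6, "rx": 0, "ry": 0, "rz": 0, "claw": 255}, {"x": 0, "y": 30, "z": -38.4, "rx": 0, "ry": 0, "rz": 0, "claw": 255}, {"x": 0, "y": 35.9, "z": -44.0, "rx": 0, "ry": 0, "rz": 0, "claw": 255}, {"x": 0, "y": 42.1, "z": -49.3, "rx": 0, "ry": 0, "rz": 0, "claw": 255}, {"x": 0, "y": 42.1, "z": -49.3, "rx": 0, "ry": 0, "rz": 0, "claw": 255}])

```text
time_s: 12.85
position: [0.5794, 0.1548, 0.2461]
tcp_rot: [[0.221, 0.975, -0.007], [0.975, -0.221, 0.001], [-0.001, -0.007, -1.0]]
force: [-10.5, 3.3, 9.4]
opening: 0.124
grasp_force: 30.0
```

Request:
apply_moves(rows=[{"x": 0, "y": 6.4, "z": -5, "rx": 0, "ry": 0, "rz": 0, "claw": 255}, {"x": 0, "y": 13.1, "z": -9.8, "rx": 0, "ry": 0, "rz": 0, "claw": 255}, {"x": 0, "y": 19.9, "z": -14.2, "rx": 0, "ry": 0, "rz": 0, "claw": 255}, {"x": 0, "y": 26.9, "z": -18.4, "rx": 0, "ry": 0, "rz": 0, "claw": 255}, {"x": 0, "y": 34.1, "z": -22.2, "rx": 0, "ry": 0, "rz": 0, "claw": 255}, {"x": 0, "y": 41.4, "z": -25.8, "rx": 0, "ry": 0, "rz": 0, "claw": 255}, {"x": 0, "y": 41.4, "z": -25.8, "rx": 0, "ry": 0, "rz": 0, "claw": 255}, {"x": 0, "y": 41.4, "z": -25.8, "rx": 0, "ry": 0, "rz": 0, "claw": 255}])

```text
time_s: 13.85
position: [0.6228, 0.145, 0.2732]
tcp_rot: [[0.22, 0.975, 0.001], [0.975, -0.22, -0.0], [-0.0, 0.001, -1.0]]
force: [-6.5, 0.9, 9.3]
opening: 0.126
grasp_force: 30.0
```

Run:
```python
from h import *
im,d,W=cloud('scene');cv2.imwrite('pics/s3.png',cv2.resize(im[90:250,100:300,::-1],None,fx=3.5,fy=3.5))
s=read_state();P=np.array(s['position']);print(P,s['force'],s['opening'],s['grasp_force'])
H=np.array([.5224+.18*.975,.168-.18*.221])
h=np.linalg.norm(P[:2]-H);print('lid deg',np.degrees(np.arctan2(P[2]-.1,h))-15.52,'r',np.hypot(h,P[2]-.1))
for n in('scene','top','wrist'):
    if n!='scene': im,d,W=cloud(n)
    X=W-np.array([*H,0]);a=X[...,0]*.975-X[...,1]*.221;b=X[...,0]*.221+X[...,1]*.975;z=W[...,2]-.1
    rr=np.hypot(a,z);th=np.degrees(np.arctan2(z,-a))
    q=(abs(b)<.113)&(rr>.1)&(rr<.2)&(th>20)&(th<60);print(n,q.sum(),np.histogram(th[q],np.arange(20,62,2))[0])
```

```text
[0.62284791 0.14496039 0.27319923] [-6.13057532  1.07878393  8.98981088] 0.12692731460166587 29.998713433742523
lid deg 50.53989916169809 r 0.18950205972099213
scene 168 [ 0  0  0  0  0  0  0  0  0  0  0  0  0  0  0 51 54 33 16 14]
top 625 [  0   0   0   0   0   0   0   0   0   0   0   0   0   0   0  14 311 264
  30   6]
wrist 27201 [    0     0     0     0     0     0     0     0     0     0     0     0
     0     0     0     0 13385 11358  2264   194]
```

View pics/s3.png

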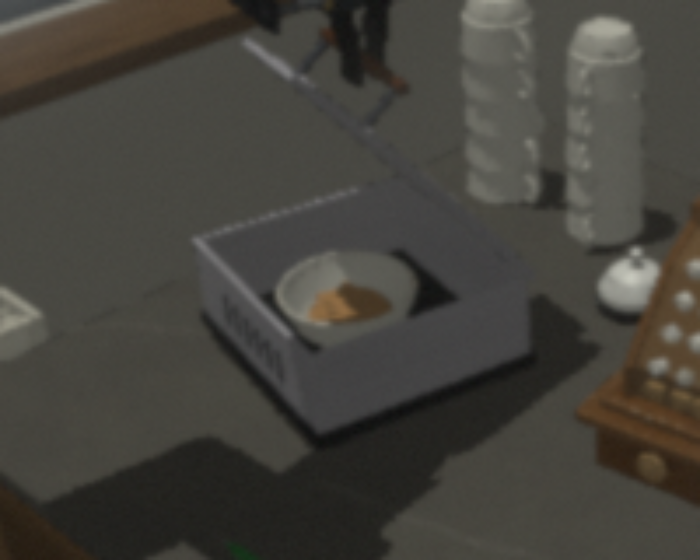

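The picture shows the lid held open by the bar at crop (370,70) and the bowl undisturbed at (340,300). The gripper pose gives 50.5° open. The lid's surface reads about 52–55° from the hinge, which fits once its 11 mm top offset is taken off.

```bash
python3 -c "
from rig import *
s=read_state();print(s['position'],abs(s['qvel']).max() if hasattr(s['qvel'],'max') else s['qvel'],s['grasp_force']);print(hand_in())"
```

```text
[0.62279747 0.14498279 0.2731987 ] 0.09395213495221948 29.998739361763
the job is handed in; nothing more can be done
None
```

I pressed the three buttons fully down one at a time (big, middle, small) with the lid shut, and handed in with the arm holding the lid still by its bar at about 50.5° open; I saw the big button come back up but didn't image the other two afterwards, and the mug, glass and bowl were not touched.

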